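Hang the draining baskets on the caddy hook, largest first

TASK

Hang the two steel draining baskets by their handles on the hook arm of the chrome caddy: the larger one first, at the back of the arm, then the smaller one in front of it. Both should end up hanging upright and still on the arm behind its upturned tip; do not disturb the yellow denture cup.

Things in the scene. Friction and masses are not known exactly. Their poses are not given: they have to be found in the camera images.
- large_basket: Larger slim open steel basket, box 40 (x) x 104 (y) x 60 mm high. Rigid arched handle of 4 mm strap, 12 wide in x: from the box ends straps slope inwards 22 up, then two upright straps 45 up, 60 apart outside (52 inside; grip these from outside), then a level bar along y. Origin: mid UNDERSIDE of that bar, 127 above the foot; bar top 4 higher. x through the opening, z up. Symmetric. 0.2-0.31 kg.
- small_basket: Smaller basket of the same make, box 32 (x) x 76 (y) x 42 mm high. Sloping straps 18 up, upright straps 45 up, 46 apart outside (38 inside), same 4 x 12 mm strap and bar. Origin: mid UNDERSIDE of the bar, 105 above the foot; bar top 4 higher. x through the opening, y along the bar, z up. Symmetric. 0.12-0.2 kg.
- caddy: Fixed chrome caddy with a hook: level round arm 8 mm thick from a slim post (165 mm high) towards the robot, with upturned tip. Origin: on the counter below the tip; x along the arm to the post, z up. Arm's top 165 mm high, x = 4 to 132 mm (post's face); tip at x = 0 reaches 179 mm, the caddy's highest point. Under the arm all is free; low shelf (up to 95 mm high) from x = 120 mm on.
- denture_cup: Bystander: yellow plastic denture cup with clip-down lid, 82 mm wide, 80 mm high, standing left or right of the caddy. Origin: centre of its underside.

How it is judged (in metres and radians):
On the way, in this order (a step that is already met when the one before it is completed fails the run):
1. the larger basket hangs on the arm, let go, while the smaller one does not hang there yet (x of large_basket in the frame of caddy between 0.006 and 0.13 m and y of large_basket in the frame of caddy between -0.022 and 0.022 m and z of large_basket in the frame of caddy between 0.153 and 0.177 m and angle between large_basket's own z axis and vertical below 0.26 rad and contact force between the fingers and large_basket below 0.1 N and not (x of small_basket in the frame of caddy between 0.006 and 0.13 m and y of small_basket in the frame of caddy between -0.022 and 0.022 m and z of small_basket in the frame of caddy between 0.153 and 0.177 m and angle between small_basket's own z axis and vertical below 0.26 rad)), for 0.2 s.
2. the smaller basket hangs on the arm too, let go, in front of the larger one (x of large_basket in the frame of caddy between 0.006 and 0.13 m and y of large_basket in the frame of caddy between -0.022 and 0.022 m and z of large_basket in the frame of caddy between 0.153 and 0.177 m and angle between each of large_basket, small_basket's own z axis and vertical below 0.26 rad and x of small_basket in the frame of caddy between 0.006 and 0.13 m and y of small_basket in the frame of caddy between -0.022 and 0.022 m and z of small_basket in the frame of caddy between 0.153 and 0.177 m and ((x of large_basket in the frame of caddy above 0.03 m and x of small_basket in the frame of caddy below 0.03 m) or (x of large_basket in the frame of caddy above 0.045 m and x of small_basket in the frame of caddy below 0.045 m) or (x of large_basket in the frame of caddy above 0.06 m and x of small_basket in the frame of caddy below 0.06 m) or (x of large_basket in the frame of caddy above 0.075 m and x of small_basket in the frame of caddy below 0.075 m) or (x of large_basket in the frame of caddy above 0.09 m and x of small_basket in the frame of caddy below 0.09 m)) and contact force between the fingers and small_basket below 0.1 N), for 0.2 s.
At the end, for the whole second after the job is handed in: Both baskets hang at rest on the arm between tip and post, the larger nearer the post: each handle bar's underside within 12 mm of the arm's top in height, its middle within 22 mm of the arm sideways, tilt under 15 degrees, speed under 0.05 m/s and 0.5 rad/s (x of large_basket in the frame of caddy between 0.006 and 0.13 m and y of large_basket in the frame of caddy between -0.022 and 0.022 m and z of large_basket in the frame of caddy between 0.153 and 0.177 m and angle between each of large_basket, small_basket's own z axis and vertical below 0.26 rad and x of small_basket in the frame of caddy between 0.006 and 0.13 m and y of small_basket in the frame of caddy between -0.022 and 0.022 m and z of small_basket in the frame of caddy between 0.153 and 0.177 m and ((x of large_basket in the frame of caddy above 0.03 m and x of small_basket in the frame of caddy below 0.03 m) or (x of large_basket in the frame of caddy above 0.045 m and x of small_basket in the frame of caddy below 0.045 m) or (x of large_basket in the frame of caddy above 0.06 m and x of small_basket in the frame of caddy below 0.06 m) or (x of large_basket in the frame of caddy above 0.075 m and x of small_basket in the frame of caddy below 0.075 m) or (x of large_basket in the frame of caddy above 0.09 m and x of small_basket in the frame of caddy below 0.09 m)) and linear speed of each of large_basket, small_basket below 0.05 m/s and angular speed of each of large_basket, small_basket below 0.5 rad/s); the robot touches nothing.
It fails at once if the denture cup is shifted by more than 30 mm or knocked over (distance of denture_cup from where it was at the start of the episode above 0.03 m or angle between denture_cup's own z axis and vertical above 0.3 rad).
It also fails if it takes over 61 s, if anything falls off the work surface, if the arm or the gripper's body presses on something with over 40 N, if the wrist force passes 120 N, or if a joint passes its speed limit or range.

ROBOT

A 6-joint arm with a two-finger parallel gripper is mounted at the origin on the work surface. World frame = base frame: x ahead of the robot, y to its left, z up, the work surface at z = 0. Lengths are in mm, angles in degrees, forces in N, time in s.
With the tool pointing down it reaches from about 375 to 900 mm from the base axis. Payload 3.1 kg.
Tool frame: the origin (TCP) lies between the finger pads; the fingertips stand 17 mm ahead of it and the grasp point (between the pads) lies 2 mm behind it; z points along the fingers, y is the direction in which the jaws open and shut (so a half turn about z gives the same grasp; the last joint's range is limited). The gripper opens to 87 mm and grips with 3 to 60 N. Pads are 19 mm wide; open, the fingers measure 117 mm over their backs; the gripper's body (75 mm by 190 mm) begins 51 mm behind the grasp point.
Start: joints at [-83.05, 30.224, 82.088, -0, 67.689, -10.227], TCP at [184.604, -597.091, 239.548] pointing down, gripper open.
Joint ranges: [-176.69, 176.69], [-43.24, 126.21], [12.49, 139.97], [-82, 262], [0, 151.66], [-163.58, 163.58]. Speed limits (degrees/s): [159.86, 159.86, 180, 180, 180, 180].

INTERFACE

Orientations are given as a 3x3 rotation matrix whose columns are the frame's x, y, z axes.
In Python, from plant import manip gives the robot as it stands. The module is installed in compiled form; this text tells all that it offers. Calls block until the motion is done:
- manip.movep(position, orientation): joint-space move of the TCP to a pose.
- manip.movel(position, rotation=None, v=150): straight line of the TCP; rotation=None keeps the orientation; v is the mean speed in mm/s.
- manip.set_joints(angles): joint-space move.
- manip.gripper_open() and manip.close_gripper(f_grip=None): open the fingers fully, or close them until they stop; f_grip is the grip in N (None keeps the last).
- manip.sleep(seconds).
- manip.ik(position, orientation): joint angles nearest the present ones, or None.
- manip.observe(): the state.
- manip.capture(name): name is "scene" or "top"; returns a dict with "pixels" (384x512x3 uint8, blue, green, red), "K" (3x3 intrinsics, pixels), "R" (3x3) and "t" (3): a world point X has camera coordinates R X + t. Camera axes: x right, y down, z forward; pixel columns grow to the right and rows downward; lengths in mm; the calibration is good to about 2 mm. A picture is of the moment at which its call begins. There is no depth.
A pose or a line that the arm cannot do raises manip.Unreachable and nothing moves.
- manip.job_done(): hands the job in, once; it reports no verdict.
Trained networks look in the newest picture that a camera, given by its name, has taken for a name from the list of things; names that differ only in an ending like _2 or _b are one class to them, and where a whole thing is asked for, a point or a joint stands for the part that bears it (a point fixed in the world has none). Each returns a list of dicts, best first, with "confidence" (0 to 1); they miss things now and then, are a little off and sometimes report something else, mostly with a low value. They report only what shows in the picture. A call takes as long as a camera call.
- manip.search_frame(query, camera): "point" ([x, y, z] in mm, in world coordinates, good to about 4 mm: the middle of the surface that is visible of it).
The state is a dict: "clock": time; "q": joint angles; "joint_vel": joint speeds; "tau": joint torques, N m; "eef_pos": TCP position; "ee_rot": TCP orientation; "ft_force": force on the tool from outside, world axes, zero at the start; "ft_torque": the same for the moment, N m; "grip_width": finger opening in mm.
Only numpy, scipy, OpenCV 4.12 (cv2) and the standard library are available. Lean on these libraries where they do the work, as an engineer would, in place of code of your own. Each camera call takes 0.05 s, during which the arm holds its last target. There are 200 camera calls.

## Working session

There is one attempt and no reset: what is moved stays moved. The work goes in short steps, each a Python script; the robot and the scene stay as the last script left them, time stands still between calls to the robot, and variables do not carry over. Pictures are saved under pics/ and viewed, about 8 in all and at most 12, crops included, and the job is handed in when it is done.

```bash
mkdir -p pics; python3 - <<'E'
from plant import manip
import cv2,numpy as np
for c in ("scene","top"):
    d=manip.capture(c); cv2.imwrite(f"pics/{c}1.png",cv2.resize(d["pixels"],None,fx=1.5,fy=1.5,interpolation=cv2.INTER_CUBIC))
    print(c,d["K"].tolist(),np.round(d["R"],4).tolist(),np.round(d["t"],1).tolist())
    for q in ("large_basket","small_basket","caddy","denture_cup"):
        print(q,[(np.round(r["point"]).tolist(),round(r["confidence"],2)) for r in manip.search_frame(q,c)[:3]])
print(manip.observe())
E
```

```text
scene [[451.4637729382726, 0.0, 256.790157296469], [0.0, 451.4637729382726, 188.00138459464355], [0.0, 0.0, 1.0]] [[0.5826, 0.8127, -0.0086], [0.4577, -0.3367, -0.8229], [-0.6717, 0.4755, -0.5681]] [-319.6, -185.0, 1544.6]
large_basket [([520.0, -279.0, 47.0], 0.64)]
small_basket [([454.0, 218.0, 39.0], 0.75)]
caddy [([825.0, 23.0, 15.0], 0.59)]
denture_cup [([716.0, 248.0, 68.0], 0.92)]
top [[468.0702292058367, 0.0, 255.0986554868499], [0.0, 468.0702292058367, 185.928925389355], [0.0, 0.0, 1.0]] [[0.0069, -0.9996, 0.0276], [-0.9948, -0.0096, -0.1012], [0.1014, -0.0267, -0.9945]] [-20.2, 581.4, 1108.2]
large_basket [([504.0, -268.0, 48.0], 0.8)]
small_basket [([449.0, 212.0, 45.0], 0.59)]
caddy [([800.0, 24.0, 22.0], 0.59)]
denture_cup [([698.0, 261.0, 78.0], 0.83)]
{'clock': 0.5, 'q': array([-8.30492943e+01,  3.02253448e+01,  8.20886482e+01,  6.85238121e-04,
        6.76889269e+01, -1.02273919e+01]), 'joint_vel': array([-0.04057873, -0.15067354, -0.07351715,  0.06364911,  0.02094679,
       -0.01580068]), 'tau': array([-1.39767701e-03, -4.39605689e+01, -1.76789761e+01,  6.33770716e-02,
        5.15016506e-02, -3.55001976e-05]), 'eef_pos': array([ 184.61575922, -597.07921646,  239.52336488]), 'ee_rot': array([[ 9.55392673e-01,  2.95338518e-01,  4.81583629e-06],
       [ 2.95338517e-01, -9.55392672e-01,  5.19262554e-05],
       [ 1.99368380e-05, -4.81876620e-05, -9.99999999e-01]]), 'ft_force': array([ 0.49064577, -0.07521472,  0.06546463]), 'ft_torque': array([ 2.35118194e-02, -5.26904324e-02,  3.52930259e-05]), 'grip_width': 86.37007599205856}
```

View pics/scene1.png

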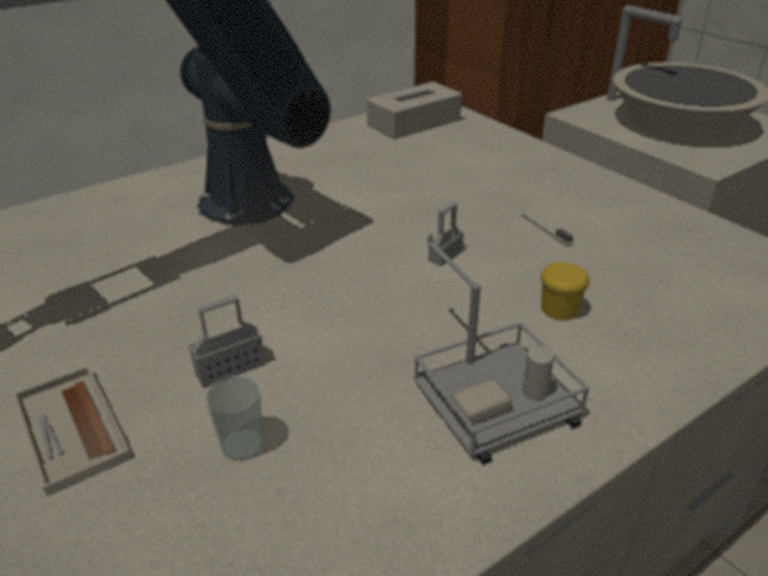

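View pics/top1.png

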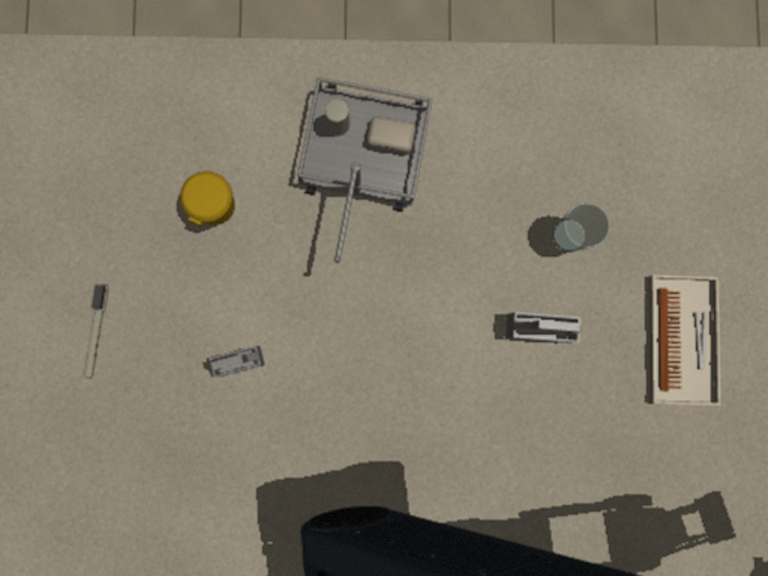

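The scene view shows the large basket at about (225,340), the small one at (447,235), the hook tip at (430,240) and the post top at (474,288). In the top view they are at (545,327), (237,361), (338,258) and (356,168). The cup is at (207,197), well clear. Next I'll zoom in to place keypoints precisely.

```bash
python3 - <<'E'
import cv2,numpy as np
from plant import manip
T=[("top",365,220,60,36),("top",158,240,60,36),("top",232,140,60,72)]
t=manip.capture("top")["pixels"]; s=manip.capture("scene")["pixels"]
def tile(im,cx,cy,w,h,k):
    x0,y0=cx-w//2,cy-h//2
    o=cv2.resize(im[y0:y0+h,x0:x0+w],None,fx=k,fy=k,interpolation=cv2.INTER_CUBIC)
    o=np.clip(o.astype(float)*1.3,0,255).astype(np.uint8)
    for x in range(x0-x0%10+10,x0+w,10):
        cv2.line(o,((x-x0)*k,0),((x-x0)*k,6),(0,0,255),1); cv2.putText(o,str(x),((x-x0)*k-10,16),0,.33,(0,0,255))
    for y in range(y0-y0%10+10,y0+h,10):
        cv2.line(o,(0,(y-y0)*k),(6,(y-y0)*k),(0,0,255),1); cv2.putText(o,str(y),(8,(y-y0)*k+4),0,.33,(0,0,255))
    return o
a=np.hstack([tile(t,364,218,66,50,6),tile(t,158,240,66,50,6)])
b=np.hstack([tile(s,151,226,66,66,6),tile(s,297,155,66,66,6)])
cv2.imwrite("pics/baskets.png",np.vstack([cv2.resize(a,(792,300)),b[:300]]) if 0 else np.vstack([a[:,:],b])[:700])
o=np.vstack([a,b]); print(o.shape)
cv2.imwrite("pics/baskets.png",cv2.resize(o,None,fx=.86,fy=.86,interpolation=cv2.INTER_AREA) if 0 else o[:600])
c=np.hstack([tile(t,231,143,44,76,8)[:600],tile(s,302,178,50,76,8)[:600]]); cv2.imwrite("pics/hook.png",c); print(c.shape)
E
```

```text
(696, 792, 3)
(600, 752, 3)
```

View pics/baskets.png

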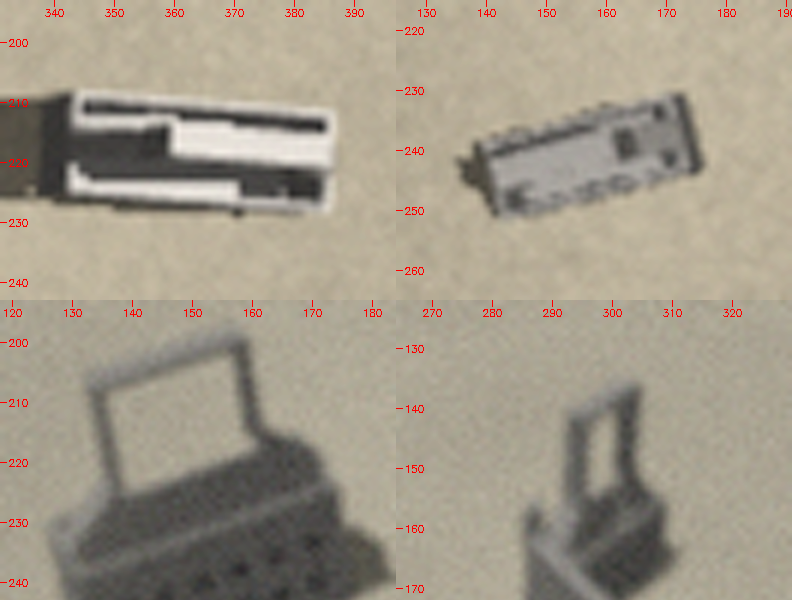

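View pics/hook.png

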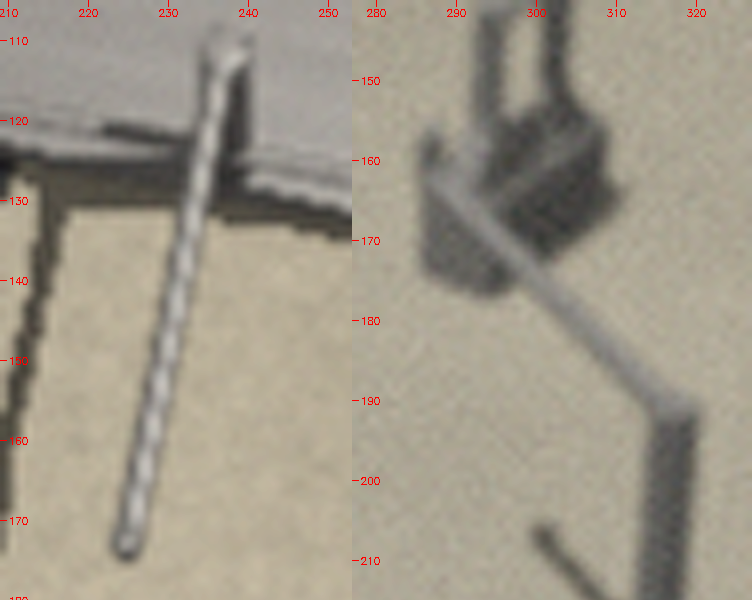

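```bash
cat > h.py <<'E'
import numpy as np,cv2
from plant import manip
from scipy.optimize import least_squares
def proj(d,X): 
    c=np.atleast_2d(X)@d["R"].T+d["t"]; p=c@d["K"].T; return p[:,:2]/p[:,2:]
def place(p,L): # p=x,y,yaw ; L local pts
    c,s=np.cos(p[2]),np.sin(p[2]); L=np.atleast_2d(L).astype(float)
    return np.c_[p[0]+c*L[:,0]-s*L[:,1],p[1]+s*L[:,0]+c*L[:,1],L[:,2]]
def fit(cams,obs,p0):
    f=lambda p:np.concatenate([(proj(cams[c],place(p,L))-(np.array(uv)-.5)).ravel() for c,L,uv in obs])
    r=least_squares(f,p0,loss="soft_l1"); return r.x,f(r.x).reshape(-1,2)
E
cat > m.py <<'E'
from h import *
cams={c:manip.capture(c) for c in("top","scene")}
B=dict(l=(20,52,60,30,131,82),s=(16,38,42,23,109,60))
def box(a,b,z):return [(a,b,z),(a,-b,z),(-a,-b,z),(-a,b,z)]
# image top: up=+x, left=+y
l,rl=fit(cams,[("top",box(20,52,60),[(343,208.5),(386.5,211),(385.5,229),(341.5,226)]),
 ("scene",[(0,-30,131),(0,30,131)],[(132.5,207),(158.5,198.5)])],[505,-268,0])
s,rs=fit(cams,[("top",box(16,38,42),[(139,239.5),(171.5,231),(175,244),(142,251)]),
 ("scene",[(0,-23,109),(0,23,109)],[(293.5,141),(304,136)])],[450,212,.2])
c,rc=fit(cams,[("top",[(0,0,179),(70,0,165),(110,0,165)],[(225,173.),(231,142.),(234.7,122)]),
 ("scene",[(0,0,179),(137,0,165)],[(287,157.5),(318,191)])],[650,30,-.1])
for n,p,r in(("l",l,rl),("s",s,rs),("c",c,rc)): print(n,np.round(p[:2],1),np.degrees(p[2]).round(1),np.round(r,1).tolist())
np.save("poses.npy",[l,s,c])
out=[]
for n in cams:
    k=6; im=cv2.resize(cams[n]["pixels"],None,fx=k,fy=k,interpolation=cv2.INTER_CUBIC)
    def dr(p,L,col,cl=False): cv2.polylines(im,[((proj(cams[n],place(p,L))+.5)*k).round().astype(int)],cl,col,1)
    for p,(a,b,h,w,z,zz) in((l,B["l"]),(s,B["s"])):
        for q in(h,0): dr(p,box(a,b,q),(0,0,255),True)
        dr(p,box(6,w,z),(0,255,0),True)
        dr(p,[(0,b,h),(0,w,zz),(0,w,z),(0,-w,z),(0,-w,zz),(0,-b,h)],(255,0,0))
    dr(c,[(0,0,179),(0,0,161),(132,0,161),(132,0,0)],(0,0,255))
    for (x,y) in (((364,218),(158,240),(231,143)) if n=="top" else ((151,226),(297,155),(302,165))): out.append(im[(y-25)*k:(y+25)*k-0,(x-22)*k:(x+22)*k])
cv2.imwrite("pics/ov.png",np.vstack([np.hstack(out[:3]),np.hstack(out[3:])]))
E
python3 m.py
```

```text
l [ 504.9 -272.1] -3.4 [[-0.2, -0.0], [-0.1, 0.5], [0.2, -0.6], [0.5, -0.6], [0.1, -0.6], [-0.1, -0.8]]
s [448.1 217.6] 13.4 [[0.6, -1.3], [-0.3, -0.1], [-1.0, 0.1], [0.3, 0.5], [0.1, 0.3], [-0.7, -0.6]]
c [597.   53.2] -9.5 [[0.2, -1.3], [0.2, -1.1], [-0.2, 1.0], [-0.2, -1.6], [-0.2, -0.7]]
```

View pics/ov.png

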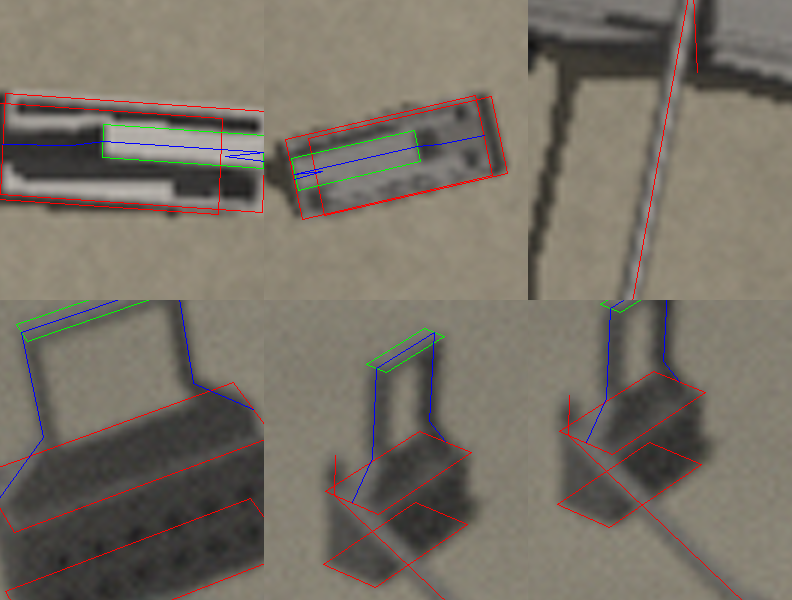

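Overlays agree within about 1 px, so I'll go for the large basket.

```bash
cat >> h.py <<'E'
l,s,c=np.load("poses.npy")
def rot(yaw,g=-1):
    y=np.array([-np.sin(yaw),np.cos(yaw),0])*g; z=np.array([0,0,-1.]); return np.c_[np.cross(y,z),y,z]
def cad(x,z,y=0): return place(c,[(x,y,z)])[0]
def pick(p,zu,w):
    R=rot(p[2]); zt=zu-17
    manip.movep([p[0],p[1],zt+75],R); manip.movel([p[0],p[1],zt],v=100)
    manip.close_gripper(35); o=manip.observe(); print("grip",o["grip_width"],"want",w,o["clock"])
    manip.movel([p[0],p[1],zt+25],v=60); o=manip.observe(); print("lift",o["ft_force"].round(2),o["grip_width"],o["clock"])
def shot(name,crop):
    o=[]
    for n in("top","scene"):
        x,y,w,h=crop[n]; o.append(cv2.resize(manip.capture(n)["pixels"][y:y+h,x:x+w],(390,int(390*h/w)),interpolation=cv2.INTER_CUBIC))
    cv2.imwrite(f"pics/{name}.png",np.hstack(o))
E
cat > a.py <<'E'
from h import *
pick(l,127,60)
R=rot(c[2]); p=cad(-75,176)
manip.movel([l[0],l[1],176],v=100); manip.movel(p,R,v=130); manip.sleep(.2)
o=manip.observe(); print(o["clock"],o["ft_force"].round(2),o["grip_width"],o["q"].round())
shot("pre1",dict(top=(165,90,130,130),scene=(220,90,130,130)))
E
python3 a.py
```

```text
grip 59.93348014744319 want 60 3.875
lift [-1.59  0.45 -1.87] 60.10456906523099 4.4417
7.95 [-0.31  0.1  -1.  ] 59.86881669672944 [ -5.  28. 100.  -0.  52.  94.]
```

View pics/pre1.png

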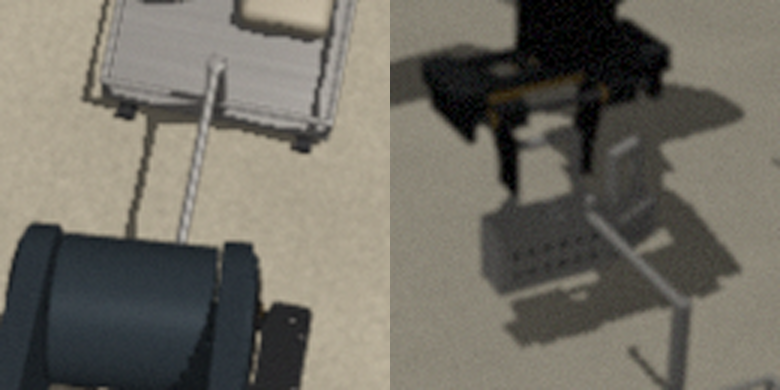

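The large basket is held upright in front of the tip. The tip shows at about (590,200) in the right half, and the opening is aligned with the arm. Next: insert, lower and release.

```bash
cat >> h.py <<'E'
def hang(x):
    manip.movel(cad(x,176),v=70); manip.sleep(.2)
    f0=manip.observe()["ft_force"]; print("in",f0.round(2))
    manip.movel(cad(x,153),v=40); manip.sleep(.15); f0=manip.observe()["ft_force"]; print(153,f0.round(2))
    for z in np.arange(151.5,142,-1.5):
        manip.movel(cad(x,z),v=20); manip.sleep(.1); o=manip.observe(); print(z,o["eef_pos"][2].round(1),o["ft_force"].round(2))
        if o["ft_force"][2]-f0[2]>2.: break
    return o
E
python3 - <<'E'
from h import *
hang(90); shot("hang1",dict(top=(165,90,130,130),scene=(220,90,130,130))); print(manip.observe()["clock"])
E
```

```text
in [-0.48  0.   -2.06]
153 [ 0.5  -0.16 -2.08]
151.5 151.5 [-0.14  0.37 -2.95]
150.0 149.9 [-0.38 -0.09 -2.48]
148.5 148.5 [ 0.18  0.33 -1.65]
147.0 148.0 [-1.58  0.12  4.35]
13.1333
```

View pics/hang1.png

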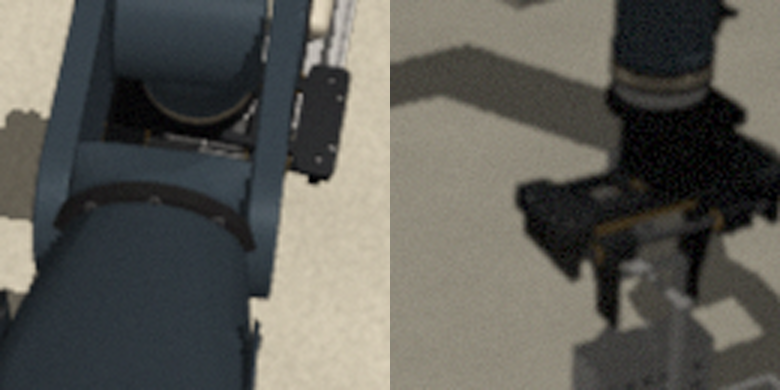

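Contact came at the expected height (148) and the bar is seated on the arm. I'll release, back off and pick the small basket.

```bash
python3 - <<'E'
from h import *
manip.movel(cad(90,148.3),v=20); manip.gripper_open(); manip.sleep(.2)
manip.movel(cad(90,225),v=80)
R=rot(s[2]); manip.movep([s[0],s[1],105+90],R); manip.sleep(.4)
shot("hung1",dict(top=(165,90,130,130),scene=(250,100,130,130))); print(manip.observe()["clock"],manip.observe()["q"].round())
E
```

```text
17.1167 [ 13.  24. 103.  -0.  53.  90.]
```

View pics/hung1.png

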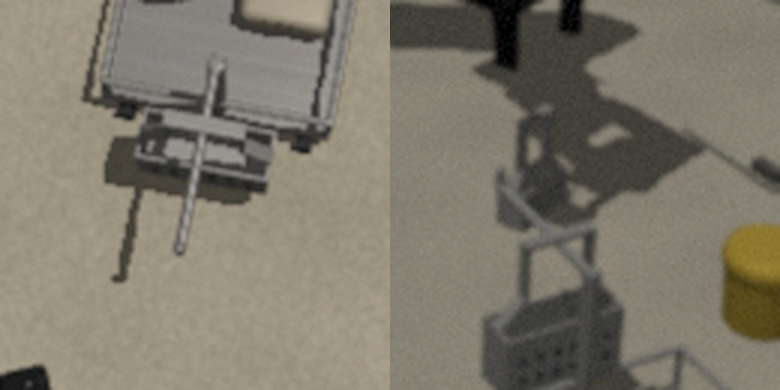

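The large basket hangs upright near the post (bar at about (205,125) left, (560,235) right). The small one is untouched. On to the small basket.

```bash
python3 - <<'E'
from h import *
pick(s,105,46)
R=rot(c[2]); manip.movel([s[0],s[1],176],v=100); manip.movel(cad(-65,176),R,v=110); manip.sleep(.2)
shot("pre2",dict(top=(165,90,130,130),scene=(220,90,130,130))); print(manip.observe()["clock"],manip.observe()["grip_width"])
E
```

```text
grip 45.76475035974645 want 46 19.05
lift [-0.46  0.93 -0.74] 45.74157594646042 19.6167
22.45 45.567881703277
```

View pics/pre2.png

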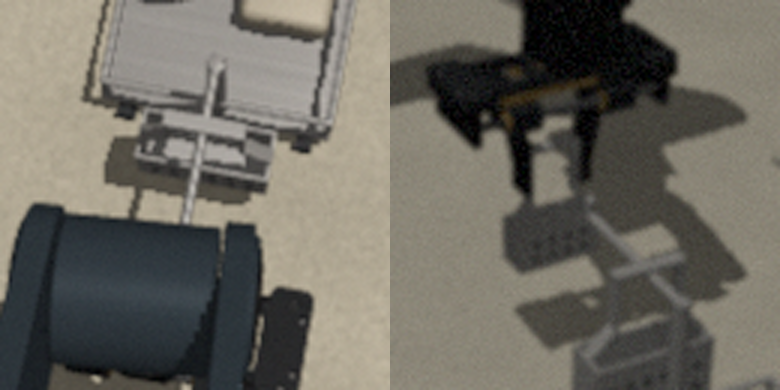

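The small basket is held upright before the tip ((590,200) right) and the large one still hangs. Inserting now.

```bash
python3 - <<'E'
from h import *
o=hang(33); z=o["eef_pos"][2]
if 144<z<152:
    manip.movel(cad(33,z+.3),v=20); manip.gripper_open(); manip.sleep(.2)
    manip.movel(cad(33,235),v=70); manip.movep(cad(-150,280),rot(c[2])); manip.sleep(1)
    shot("hung2",dict(top=(165,90,130,130),scene=(250,100,130,130)))
print(manip.observe()["clock"])
E
```

```text
in [ 0.42 -0.36 -1.1 ]
153 [-0.32 -0.57 -2.42]
151.5 151.6 [ 0.58  0.42 -1.7 ]
150.0 149.9 [ 0.25 -0.02 -0.77]
148.5 148.5 [ 0.26 -0.15 -2.25]
147.0 147.7 [-2.12 -0.14  4.94]
31.1417
```

View pics/hung2.png

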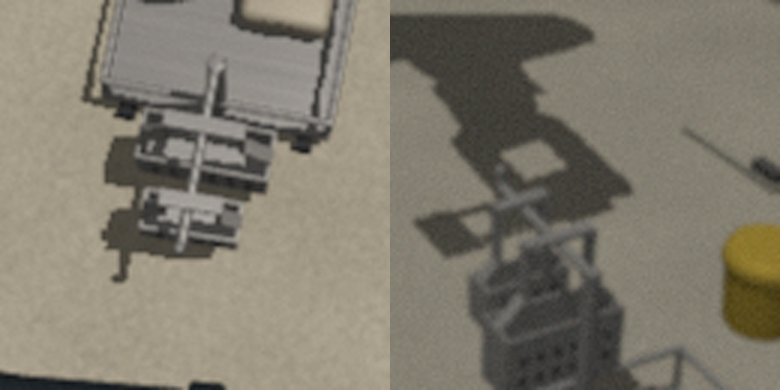

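Both baskets hang, at about x = 31 and 89 mm from the bar pixels. I'll check that they're still by differencing frames, then hand in.

```bash
python3 - <<'E'
from h import *
for n,(x,y,w,h) in dict(top=(200,120,60,60),scene=(275,150,60,90)).items():
    a=manip.capture(n)["pixels"][y:y+h,x:x+w]; manip.sleep(.5); b=manip.capture(n)["pixels"][y:y+h,x:x+w]
    print(n,cv2.blur(cv2.absdiff(a,b),(3,3)).max())
manip.job_done(); print(manip.observe()["clock"])
E
```

```text
top 3
scene 8
the job is handed in; nothing more can be done
the job is handed in; nothing more can be done
```

Both baskets hang on the hook arm and I've handed the job in. The larger one hangs near the post and the smaller one in front of it, behind the tip.

- **Positions:** The last pictures put the bars at about x = 89 mm (large) and 31 mm (small) along the arm, both upright. I read those two values from pixels by eye, good to a few mm.
- **Contact:** Each bar met the arm at the expected height, with the TCP at about 148 mm, before I let go.
- **Stillness:** Pictures taken 0.5 s apart just before handing in differed only by about noise level.
- **Clearance:** I moved the gripper well clear of both baskets, and the yellow cup showed no change in the pictures.
- **Time:** The clock read 31 s at the last reading, a second or so before handing in, against the 61 s limit.

None of the checks failed. The wrist force was too noisy to weigh the baskets, so I judged the grasps from the finger widths (60 and 46 mm, as expected) and the pictures. The robot gives no verdict, so these checks are all I have to go on.

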